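Charge the bench grease doser

ROBOT

A 7-joint arm with a two-finger parallel gripper is mounted at the origin on a cart in front of the work surface, level with it; the furniture and walls round the work are solid. World frame = base frame: x ahead of the robot, y to its left, z up, the work surface at z = 0. Lengths are in m, angles in rad, forces in N, time in s.
With the tool pointing down it reaches from about 0.4 to 0.875 m from the base axis. Payload 4.4 kg.
Tool frame: the origin (TCP) lies midway between the tips of the shut fingers; the grasp point (between the pads) lies 19 mm behind it; z points along the fingers, y is the direction in which the jaws open and shut (so a half turn about z gives the same grasp; the last joint's range is limited). The gripper opens to 85 mm and grips with 20 to 120 N. Pads are 22 mm wide; open, the fingers measure 114 mm over their backs; the gripper's body (76 mm by 85 mm) begins 54 mm behind the grasp point. The pads swing forward as they close: fully open they stand 13 mm farther back than shut.
Start: joints at [1.107, 0.628, 0.038, 1.517, -0.027, 0.996, -0.02], TCP at [0.252, -0.599, 0.231] pointing down, gripper open.
Joint ranges: [-3.06, 3.06], [-0.37, 2.12], [-1.25, 1.32], [0.18, 2.47], [-1.1, 4.24], [0.23, 1.98], [-2.94, 2.94]. Speed limits (rad/s): [2.57, 2.57, 3.14, 3.14, 3.14, 3.14, 3.14].

INTERFACE

Orientations are given as a rotation vector (axis times angle).
In Python, from rig import monitor, cams, order gives the robot as it stands.
- The arm moves only by the tool drive_tool, never from a script. Its argument "moves" is a list of rows, each a list of 7 numbers: the shift along the tool's x, y, z in m, then the turn, a rotation vector about the tool's x, y, z in degrees, then the opening, from 0 (shut) to 1 (fully open). A call has 1 to 5 rows; each row is the pose to reach, as a shift and turn from the pose commanded when the call began, along the tool's axes at that moment; what a row does not reach only later rows make up. A row lasts 1/10 s, in which the tool goes at most 50 mm and 8.59 degrees, less where a joint would pass 70% of its speed; a pose out of reach is approached as far as the arm can. A call with a gripper value outside its range is refused whole. The fingers move at their own pace and stop on an object; "newtons" is the grip in N (left out, the last holds). Time passes only in rows, so rows that repeat a pose let the fingers close. It gives the time, the measured TCP pose, the force and the opening at its end, in the units of the state.
- monitor.state(): the state, without advancing time (a new reading comes with each control period).
- cams.read_camera(name): name is "side" or "top"; returns (picture, depth): 384x512x3 uint8, red, green, blue; 384x512 float32, m along the optical axis (not along the pixel's ray), 0 where there is no reading.
- cams.get_calibration(name): a dict with "fx", "fy", "cx", "cy" (pixels), "position" and "rotation" of the camera in the world. Camera axes: x right, y up, looking along -z (the intrinsics and any distortion apply to the point x, -y, -z); pixel columns grow to the right and rows downward; lengths in m; the calibration is good to about 2 mm. A picture is of the moment at which its call begins. get_calibration takes no time and is no camera call.
- order.job_done(): hands the job in, once; it reports no verdict.
The state is a dict: "clock": time; "joint_positions": joint angles; "joint_velocities": joint speeds; "tau": joint torques, N m; "ee_pos": TCP position; "orientation": TCP orientation; "ft_force": force on the tool from outside, world axes, zero at the start; "ft_torque": the same for the moment, N m; "gripper_width": finger opening in m.
Only numpy, scipy, OpenCV 4.12 (cv2) and the standard library are available. Lean on these libraries where they do the work, as an engineer would, in place of code of your own. Each camera call takes 0.05 s, during which the arm holds its last target.

TASK

Get the bench grease doser ready for use: push the black lever of its shut-off cock round from where it crosses the delivery pipe until it lies in line with the pipe, then pump the round palm plunger - right down and all the way back up, again and again - until the indicator pin at the other end of the pipe stands fully out, with the groove at its foot clear of the collar. Only push with the fingers: grip nothing, keep off the pin itself, do not shove, tip or lift the doser or force its lever or plunger, and leave the things standing round it where they are. Finish with the cock open, the pin out and the plunger let up.

Things in the scene. Friction and masses are not known exactly. Their poses are not given: they have to be found in the camera images.
- doser: grease doser, 2.9 kg, loose on rubber feet; grey base plate 150 (x) x 350 (y) mm, top 18 mm up. Origin on the table, 20 mm to +y of the base's middle; x away from the robot at yaw 0, z up. On its line x = 10 mm stand: reservoir (82 mm wide, 122 mm high) at y = -150, palm pump y = -73, cock y = 0, pin chamber y = +118; nozzle arm 70 mm high to x = -30, y = +198. Slides if pushed by some 20 N
- doser_valve (a point): point on the upright pivot axis of the cock's lever, 94 mm above the table; fixed to the doser, axes as doser. The steel delivery pipe (14 mm thick, axis 52 mm up) runs beneath it along the doser's y, from pump to pin chamber
- cock (a joint): angle of the cock's lever: 0 = shut, lever across the pipe, pointing to the doser's -x (to the robot); turns clockwise seen from above to its stop at 1.571 rad = open, lever in line with the pipe, pointing to the doser's +y (to the pin chamber). Starts at 0 to 0.35, stays where left; 2 N at the sleeve turn it. Until it is open (1.4 or more) the pump is locked: the plunger cannot go down
- lever_end (a point): outer end of the lever's black sleeve, 78 mm from the pivot, at half its height. The sleeve covers 28 to 78 mm from the pivot, is 16 mm wide and 14 mm high (85 to 99 mm above the table); beneath it nothing but the base plate in front of the pipe
- cock_lever: the cock's lever: steel strip with the black sleeve; origin on the pivot axis 90 mm up, its -x axis points along the lever to its end
- plunger (a joint): stroke of the palm plunger: 0 = up, 0.024 m = end stop; 18 mm and more count as a full stroke. A spring pushes it back up: 4.5 N at the top, 10 N at the bottom
- plunger_top (a point): middle of the top of the round black palm head, 60 mm across and slightly domed, 162 mm above the table when up; moves down with the plunger
- pin (a joint): rise of the indicator pin: starts at 0 to 0.009 m, fully out at 0.027 to 0.029 m. Each full stroke of the plunger lifts it by about 4.5 mm (the first and last perhaps less; strokes under 15 mm may lift nothing, and the plunger must come up fully in between). It stays when the plunger comes back; once fully out, more strokes do nothing
- pin_top (a point): top of the indicator pin, an upright steel pin 13 mm across in the collar of the slim aluminium chamber at the doser's +y end; it stands 4 mm out of the collar at joint value 0 and 31 to 33 mm when fully out, when a 4 mm wide groove at its foot shows just above the collar
- pin_stem: the indicator pin itself; origin at the collar's top edge when the pin's joint value is 0
- doser_collar (a point): middle of the top of the dark steel collar out of which the pin rises, 94 mm above the table; the collar is 22 mm across
- glass_dish: bystander: shallow round glass dish, 93 mm across, 13 mm high, on the table under the nozzle; origin under its middle
- masking_tape: bystander: roll of masking tape lying flat, 105 mm across, 25 mm high, behind the doser; origin under its middle
- red_cap: bystander: small round cap, 34 mm across, 28 mm high, behind the doser; origin under its middle
- marker: bystander: black marker pen lying in front of the doser, 124 mm long (along its y), 20 mm high; origin under its middle
- needle_file: bystander: needle file lying in front of the doser, 140 mm long (along its y), 13 mm high; origin under its middle
- tweezers: bystander: steel tweezers lying flat near the robot, to the right, 121 mm long (along its y), 7 mm high; origin under its middle
- palm_head: the black palm head on the plunger, 60 mm across, 22 mm high; origin on its axis, 18 mm below its top

How it is judged:
By the outcome, as a careful person would: the job done as asked, in the order asked, and still so for the second after the job is handed in, with the robot touching nothing.
It also fails if it takes over 48 s, if anything falls off the work surface, if the arm or the gripper's body presses on something with over 40 N, if the wrist force passes 120 N, or if a joint passes its speed limit or range.

## Working session

There is one attempt and no reset: what is moved stays moved. The work goes in short steps, Python scripts to look and compute and a tool call to move; the robot and the scene stay as the last step left them, time stands still between calls to the robot, and variables do not carry over. Pictures are saved under pics/ and viewed, and the job is handed in when it is done.

Besides the shell and the picture viewer there is one more tool, called after "Request:" in YAML: its name, and indented under it one key for each argument. drive_tool: Moves the arm, as the interface text tells. Its arguments: {"type":"object","properties":{"moves":{"type":"array","items":{"type":"array","items":{"type":"number"}}},"newtons":{"type":"number"}},"required":["moves"]}

```bash
ls; mkdir -p pics
python3 - <<'E'
from rig import monitor,cams
import cv2,numpy as np
s=monitor.state();print(s)
for n in("side","top"):
    p,d=cams.read_camera(n);cv2.imwrite(f"pics/{n}0.png",p[:,:,::-1]);np.save(f"pics/{n}0d.npy",d);print(n,cams.get_calibration(n))
E
```

```text
pics
{'clock': 0.0, 'joint_positions': array([ 1.10720258,  0.62934365,  0.03843725,  1.51840286, -0.02701438,
        0.99633718, -0.01998288]), 'joint_velocities': array([-0.00013868, -0.00074864, -0.00071467, -0.00045722, -0.00158743,
       -0.00153384, -0.00064156]), 'tau': array([ 1.35126456e-04, -5.63393247e+01,  1.22652121e+00, -1.93441164e+01,
        1.11880770e-02,  1.06397975e-02,  1.28482611e-05]), 'ee_pos': array([ 0.25157744, -0.5986263 ,  0.23037949]), 'orientation': array([-3.07775884e+00, -6.20378435e-01,  6.30741344e-04]), 'ft_force': array([0.0093404 , 0.20372483, 0.02535823]), 'ft_torque': array([-0.02062049,  0.00286971,  0.01921744]), 'gripper_width': 0.08529407005035086}
side {'fx': 351.77493912056656, 'fy': 351.77493912056656, 'cx': 259.8648847459839, 'cy': 193.26908225660617, 'position': array([ 0.31760044, -0.65299361,  0.75015174]), 'rotation': array([ 0.80837843, -0.1525417 , -0.34770648])}
top {'fx': 374.60934622333883, 'fy': 374.60934622333883, 'cx': 253.19701326763507, 'cy': 189.20378607944178, 'position': array([0.47689747, 0.017972  , 1.23224015]), 'rotation': array([ 0.07206009, -0.06721359, -1.56716007])}
```

View pics/side0.png

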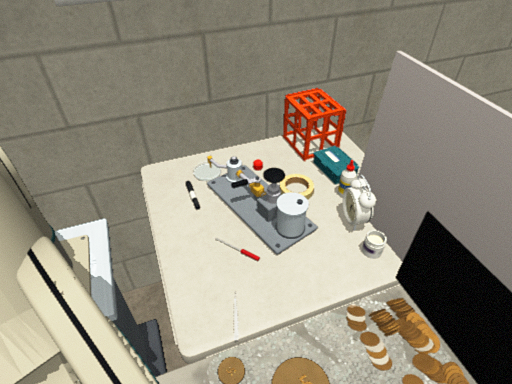

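View pics/top0.png

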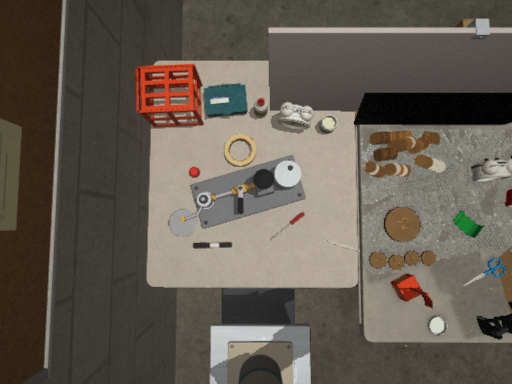

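```bash
cat > h.py <<'E'
import numpy as np,cv2
from scipy.spatial.transform import Rotation as R
from rig import cams,monitor
def pt_depth(n,u,v,d):
    c=cams.get_calibration(n);p=np.array([(u-c['cx'])/c['fx']*d,-(v-c['cy'])/c['fy']*d,-d])
    return c['position']+R.from_rotvec(c['rotation']).apply(p)
def ray(n,u,v):
    c=cams.get_calibration(n);p=np.array([(u-c['cx'])/c['fx'],-(v-c['cy'])/c['fy'],-1])
    return c['position'],R.from_rotvec(c['rotation']).apply(p)
def plane(n,u,v,z):
    o,r=ray(n,u,v);return o+r*(z-o[2])/r[2]
def proj(n,P):
    c=cams.get_calibration(n);q=R.from_rotvec(c['rotation']).inv().apply(np.asarray(P)-c['position'])
    return np.array([c['cx']+c['fx']*q[0]/-q[2],c['cy']+c['fy']*(-q[1])/-q[2]])
def tri(a,b):
    o1,r1=ray(*a);o2,r2=ray(*b)
    A=np.stack([r1,-r2],1);t=np.linalg.lstsq(A,o2-o1,rcond=None)[0]
    p,q=o1+t[0]*r1,o2+t[1]*r2;return (p+q)/2,np.linalg.norm(p-q)
E
python3 - <<'E'
import cv2
a=cv2.imread('pics/top0.png')[140:260,160:320];cv2.imwrite('pics/top0c.png',cv2.resize(a,None,fx=5,fy=5,interpolation=2))
a=cv2.imread('pics/side0.png')[140:260,180:330];cv2.imwrite('pics/side0c.png',cv2.resize(a,None,fx=5,fy=5,interpolation=2))
E
```

```text
(no output)
```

View pics/top0c.png

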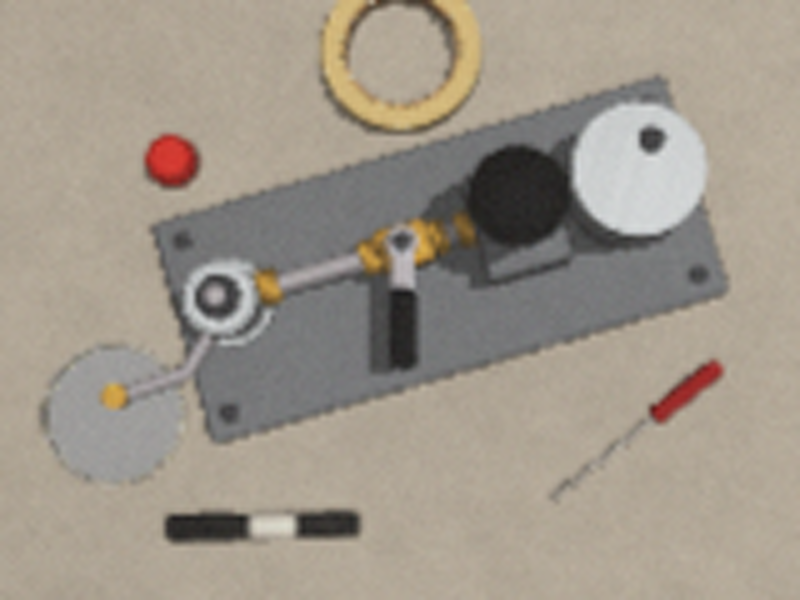

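View pics/side0c.png

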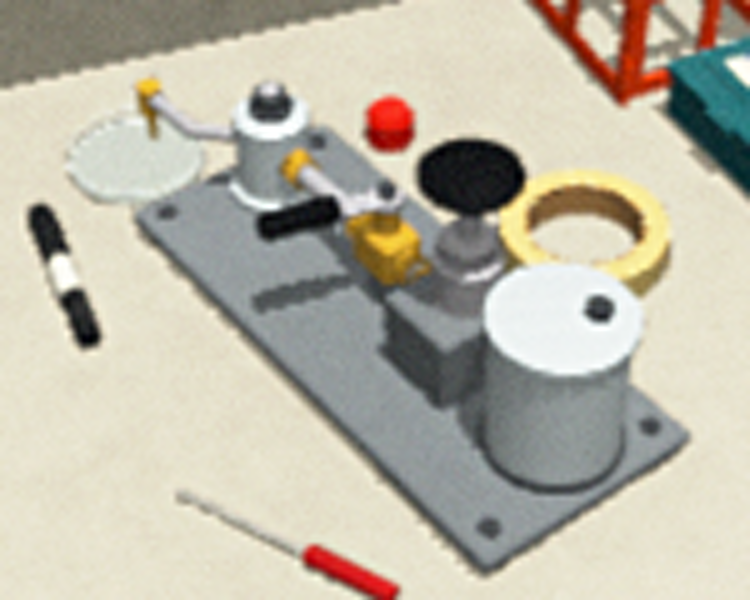

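Run:
```python
from h import *
T={'palm':(520,195),'pivot':(402,240),'lend':(402,367),'pin':(217,295),'cA':(152,228),'cB':(662,78),'cC':(728,290),'cD':(214,440)}
S={'palm':(471,175),'pivot':(387,190),'lend':(262,222),'pin':(270,90),'cB':(688,437),'cD':(140,213)}
H={'palm':.162,'pivot':.10,'lend':.092,'pin':.1,'cA':.018,'cB':.018,'cC':.018,'cD':.018}
for k in T:
    u=[160+(T[k][0]+.5)/5-.5,140+(T[k][1]+.5)/5-.5]
    print(k,plane('top',*u,H[k]).round(4),end=' ')
    if k in S:
        w=[180+(S[k][0]+.5)/5-.5,140+(S[k][1]+.5)/5-.5]
        print(plane('side',*w,H[k]).round(4)[:2],*[x.round(4) for x in tri(('top',*u),('side',*w))],end='')
    print()
d=np.load('pics/top0d.npy');
for u,v in((264,179),(240,208),(240,188),(203,199)):print(u,v,d[v,u],pt_depth('top',u,v,d[v,u]).round(4))
```

```text
palm [ 0.6028 -0.0084  0.162 ] [ 0.6045 -0.0145] [ 0.605  -0.0091  0.1573] 0.0035
pivot [0.5824 0.0617 0.1   ] [0.5851 0.0577] [0.5844 0.0613 0.0971] 0.0037
lend [0.5056 0.0615 0.092 ] [0.5128 0.0659] [0.5083 0.0606 0.0975] 0.0059
pin [0.5487 0.1736 0.1   ] [0.552  0.1702] [0.5508 0.1733 0.0979] 0.0041
cA [0.5975 0.2279 0.018 ] 
cB [ 0.6971 -0.1051  0.018 ] [ 0.6995 -0.1084] [ 0.6992 -0.106   0.0153] 0.0034
cC [ 0.5579 -0.147   0.018 ] 
cD [0.4601 0.1854 0.018 ] [0.4657 0.1824] [0.4631 0.185  0.0165] 0.0061
264 179 1.0735992 [ 0.6012 -0.0095  0.1654]
240 208 1.131851 [0.5205 0.0613 0.0999]
240 188 1.1429963 [0.5817 0.0619 0.0942]
203 199 1.1358609 [0.5475 0.1737 0.0987]
```

```bash
cat >> h.py <<'E'
YAW=np.radians(16.7)
PIV=np.array([.5835,.060]);PALM=np.array([.6036,-.0105]);PIN=np.array([.550,.172])
def rel(Ptarget,yawx_deg,base=None):
    """shift/turn in tool axes to reach TCP Ptarget, tool down with tool x at world angle yawx"""
    s=monitor.state() if base is None else base
    R0=R.from_rotvec(s['orientation']);a=np.radians(yawx_deg)
    x=np.array([np.cos(a),np.sin(a),0]);z=np.array([0,0,-1.]);y=np.cross(z,x)
    Rt=R.from_matrix(np.stack([x,y,z],1))
    return R0.inv().apply(np.asarray(Ptarget)-s['ee_pos']),np.degrees((R0.inv()*Rt).as_rotvec())
E
python3 - <<'E'
from h import *
s=monitor.state();print(R.from_rotvec(s['orientation']).as_matrix().round(3),proj('top',s['ee_pos']),proj('side',s['ee_pos']))
for y in (-23,0,67,-90): print(y,*[a.round(4) for a in rel([.51,-.02,.25],y)])
E
```

```text
[[ 0.922  0.387 -0.001]
 [ 0.387 -0.922  0.001]
 [-0.    -0.002 -1.   ]] [490.8545341  309.97166092] [182.91016284 532.13992887]
-23 [ 0.4624 -0.4335 -0.0188] [-8.6900e-02  3.7200e-02  4.5791e+01]
0 [ 0.4624 -0.4335 -0.0188] [-9.0800e-02  1.8700e-02  2.2791e+01]
67 [ 0.4624 -0.4335 -0.0188] [-8.76000e-02 -3.51000e-02 -4.42089e+01]
-90 [ 0.4624 -0.4335 -0.0188] [-5.98000e-02  9.09000e-02  1.12791e+02]
```

Run:
```python
from h import *
print(*[a.round(4) for a in rel([.5215,.022,.22],90)])
```

```text
[ 0.4893 -0.4677  0.0113] [-8.15000e-02 -5.36000e-02 -6.72089e+01]
```

Request:
drive_tool:
  moves:
    - [0.18,-0.172,0,0,0,-25,0]
    - [0.18,-0.172,0,0,0,-25,0]
    - [0.18,-0.172,0,0,0,-25,0]
    - [0.18,-0.172,0,0,0,-25,0]
    - [0.18,-0.172,0,0,0,-25,0]
  newtons: 20

```text
clock: 0.6
ee_pos: [0.3514, -0.3688, 0.2311]
orientation: [-2.872, -1.272, -0.0]
ft_force: [0.4, -0.9, -0.3]
gripper_width: 0.0123
```

Run:
```python
from h import *
print(*[a.round(4) for a in rel([.5215,.022,.22],90)])
print(monitor.state()['joint_positions'].round(2))
```

```text
[ 0.4037 -0.1366  0.0113] [-1.59000e-02 -3.23000e-02 -4.22128e+01]
[ 0.82  0.43 -0.1   1.9   0.05  0.81 -0.04]
```

Request:
drive_tool:
  moves:
    - [0.404,-0.137,0.011,0,0,-42.2,0]
    - [0.404,-0.137,0.011,0,0,-42.2,0]
    - [0.404,-0.137,0.011,0,0,-42.2,0]
    - [0.404,-0.137,0.011,0,0,-42.2,0]
    - [0.404,-0.137,0.011,0,0,-42.2,0]

```text
clock: 1.1
ee_pos: [0.451, -0.1399, 0.2248]
orientation: [2.215, 2.227, -0.0]
ft_force: [0.3, -0.7, -0.8]
gripper_width: -0.0
```

Run:
```python
from h import *
print(*[a.round(4) for a in rel([.5215,.022,.22],90)])
print(monitor.state()['joint_positions'].round(2))
```

```text
[0.1615 0.0714 0.0048] [1.000e-04 1.000e-02 3.157e-01]
[ 0.48  0.4  -0.33  2.    0.18  0.77  0.05]
```

Request:
drive_tool:
  moves:
    - [0.162,0.071,0.005,0,0,0,0]
    - [0.162,0.071,0.005,0,0,0,0]
    - [0.162,0.071,0.005,0,0,0,0]
    - [0.162,0.071,0.005,0,0,0,0]

```text
clock: 1.5
ee_pos: [0.5228, 0.0253, 0.2198]
orientation: [-2.215, -2.226, -0.004]
ft_force: [-0.1, 0.3, -0.7]
gripper_width: 0.0002
```

Run:
```python
from h import *
p,d=cams.read_camera('side');cv2.imwrite('pics/s1.png',cv2.resize(p[90:250,150:350,::-1],None,fx=4,fy=4,interpolation=2))
s=monitor.state();print(s['ee_pos'],s['joint_positions'].round(2),s['ft_force'])
print(*[a.round(4) for a in rel([.5215,.022,.089],90)])
```

```text
[0.52422258 0.02917789 0.21986259] [ 0.13  0.48 -0.34  1.87  0.2   0.82 -0.31] [1.65850136 3.20225478 0.38530384]
[-0.0079 -0.0032  0.1308] [ 0.1644 -0.3213  0.4979]
```

View pics/s1.png

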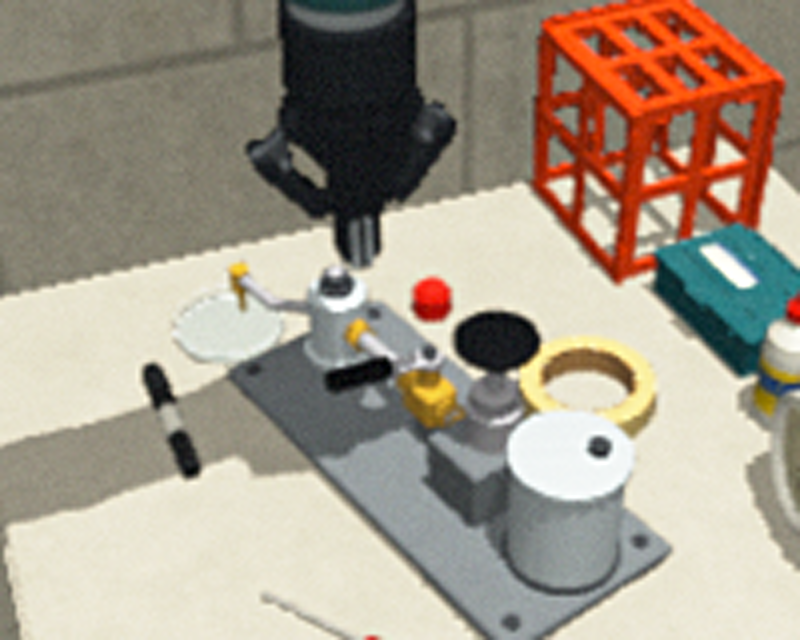

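Request:
drive_tool:
  moves:
    - [0,0,0,0,0,0,0]

```text
clock: 1.65
ee_pos: [0.5218, 0.0225, 0.2195]
orientation: [-2.216, -2.225, -0.0]
ft_force: [-0.1, -0.5, 0.2]
gripper_width: 0.0005
```

Run:
```python
from h import *
s=monitor.state();print(s['ee_pos'],s['joint_velocities'].round(2),s['ft_force'])
print(*[a.round(4) for a in rel([.5175,.022,.089],90)])
```

```text
[0.5218368  0.02252762 0.21946614] [ 0.05 -0.01  0.04  0.03  0.01  0.01  0.01] [-0.13154538 -0.49557215  0.21009601]
[-0.0006 -0.0043  0.1305] [-0.0333 -0.0452  0.2391]
```

Request:
drive_tool:
  moves:
    - [0,-0.004,0.04,0,0,0,0]
    - [0,-0.004,0.08,0,0,0,0]
    - [0,-0.004,0.115,0,0,0,0]
    - [0,-0.004,0.13,0,0,0,0]
    - [0,-0.004,0.13,0,0,0,0]

```text
clock: 2.15
ee_pos: [0.5153, 0.0182, 0.0877]
orientation: [-2.222, -2.217, 0.008]
ft_force: [-0.7, 0.7, 0.1]
gripper_width: 0.0001
```

Run:
```python
from h import *
p,d=cams.read_camera('side');cv2.imwrite('pics/s2.png',cv2.resize(p[130:230,190:310,::-1],None,fx=6,fy=6,interpolation=2))
s=monitor.state();print(s['ee_pos'],s['joint_velocities'].round(2),s['ft_force'])
```

```text
[0.51658044 0.01866559 0.08910515] [ 0.   -0.04 -0.01 -0.03 -0.    0.01  0.  ] [ 0.63983105 -0.51577081 -0.48652353]
```

View pics/s2.png

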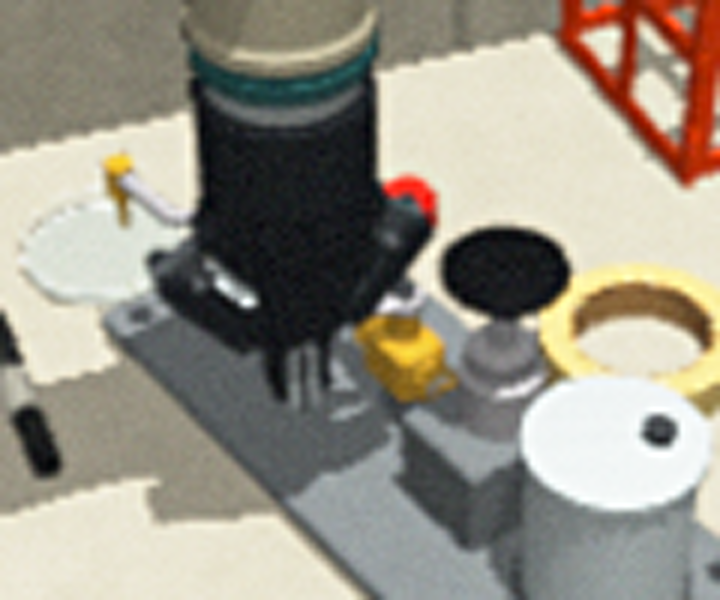

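```bash
cat >> h.py <<'E'
def arc(phis,base,r=.066,d=.019,z=.089):
    for p in phis:
        a=np.radians(p);u=np.array([np.cos(a),np.sin(a)]);n=np.array([np.sin(a),-np.cos(a)])
        q=PIV+r*u-d*n;t,w=rel([*q,z],p-90,base)
        print(p,q.round(4),t.round(4),w.round(1))
E
python3 - <<'E'
from h import *
arc([180,172,164,156,148,140],monitor.state())
E
```

```text
180 [0.5175 0.041 ] [0.0223 0.0009 0.0001] [-0.2  0.1 -0.1]
172 [0.5155 0.0504] [ 0.0317 -0.0011  0.0001] [-0.2  0.1  7.9]
164 [0.5148 0.0599] [ 0.0413 -0.0018  0.0001] [-0.2  0.1 15.9]
156 [0.5155 0.0695] [ 0.0508 -0.0012  0.0001] [-0.1  0.1 23.9]
148 [0.5175 0.0789] [0.0602 0.0008 0.    ] [-0.1  0.1 31.9]
140 [0.5207 0.0879] [0.0692 0.004  0.    ] [-0.1  0.1 39.9]
```

Request:
drive_tool:
  moves:
    - [0.012,0.001,0,0,0,0,0]
    - [0.022,0.001,0,0,0,0,0]
    - [0.032,-0.001,0,0,0,8,0]
    - [0.041,-0.002,0,0,0,16,0]
    - [0.051,-0.001,0,0,0,24,0]

```text
clock: 2.7
ee_pos: [0.5173, 0.0719, 0.0912]
orientation: [2.639, 1.703, 0.003]
ft_force: [0.6, -1.4, 0.9]
gripper_width: 0.0003
```

Run:
```python
from h import *
s=monitor.state();p,d=cams.read_camera('side');cv2.imwrite('pics/s3.png',cv2.resize(p[130:230,190:310,::-1],None,fx=6,fy=6,interpolation=2))
s=monitor.state();print(s['ee_pos'],s['joint_velocities'].round(2),s['ft_force'])
arc([156,148,140,132,124,116],s)
```

```text
[0.51770828 0.07455456 0.09123066] [ 0.03  0.   -0.05 -0.    0.08 -0.    0.22] [ 0.95821729 -0.12842014  0.97565125]
156 [0.5155 0.0695] [-0.0055  0.0001  0.0022] [ 0.1 -0.2 -0.4]
148 [0.5175 0.0789] [ 0.0038 -0.002   0.0022] [ 0.1 -0.2  7.6]
140 [0.5207 0.0879] [ 0.0134 -0.0028  0.0023] [ 0.1 -0.2 15.6]
132 [0.5252 0.0963] [ 0.0229 -0.0022  0.0023] [ 0.1 -0.2 23.6]
124 [0.5308 0.1041] [ 0.0323 -0.0003  0.0023] [ 0.1 -0.2 31.6]
116 [0.5375 0.111 ] [0.0414 0.0029 0.0023] [ 0.1 -0.2 39.6]
```

View pics/s3.png

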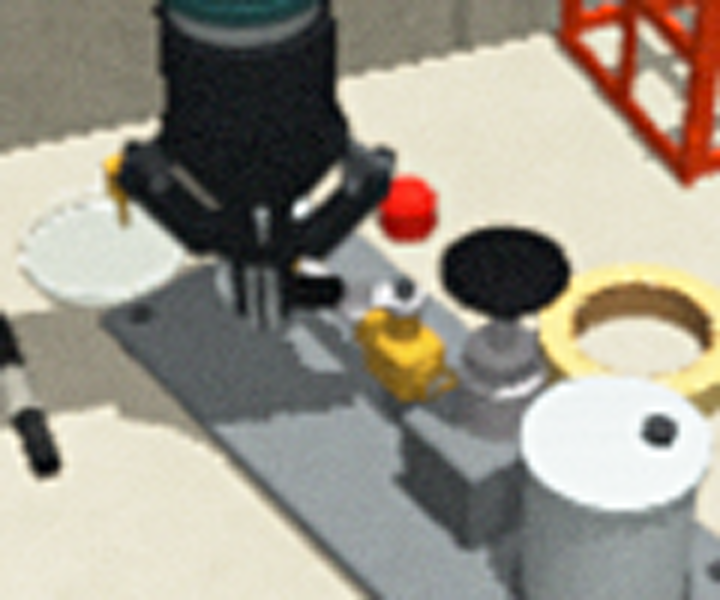

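Request:
drive_tool:
  moves:
    - [0.004,0.0,0.001,0,0,7.6,0]
    - [0.013,0.001,0.002,0,0,15.6,0]
    - [0.022,0.003,0.002,0,0,23.6,0]
    - [0.03,0.005,0.002,0,0,31.6,0]
    - [0.03,0.005,0.002,0,0,31.6,0]

```text
clock: 3.25
ee_pos: [0.5338, 0.0989, 0.0885]
orientation: [-2.998, -0.935, -0.002]
ft_force: [0.1, -0.6, 0.1]
gripper_width: 0.0
```

Run:
```python
from h import *
s=monitor.state();p,d=cams.read_camera('side');cv2.imwrite('pics/s4.png',cv2.resize(p[130:230,190:310,::-1],None,fx=6,fy=6,interpolation=2))
s=monitor.state();print(s['ee_pos'],s['joint_velocities'].round(2),s['ft_force'])
arc([124,120,116,112,108,106.7],s,r=.062)
```

```text
[0.53389656 0.09804817 0.08849378] [ 0.03 -0.   -0.    0.01  0.01 -0.01  0.01] [ 1.68512061  0.61750723 -0.16919611]
124 [0.5331 0.1008] [ 0.0009 -0.0027 -0.0005] [ 0.  -0.1  0.8]
120 [0.536  0.1042] [ 0.0053 -0.0038 -0.0005] [ 0.  -0.1  4.8]
116 [0.5392 0.1074] [ 0.0097 -0.0046 -0.0005] [ 0.  -0.1  8.8]
112 [0.5427 0.1104] [ 0.0142 -0.0051 -0.0005] [ 0.  -0.1 12.8]
108 [0.5463 0.1131] [ 0.0187 -0.0053 -0.0005] [ 0.  -0.1 16.8]
106.7 [0.5475 0.1139] [ 0.0202 -0.0053 -0.0005] [ 0.  -0.1 18.1]
```

View pics/s4.png

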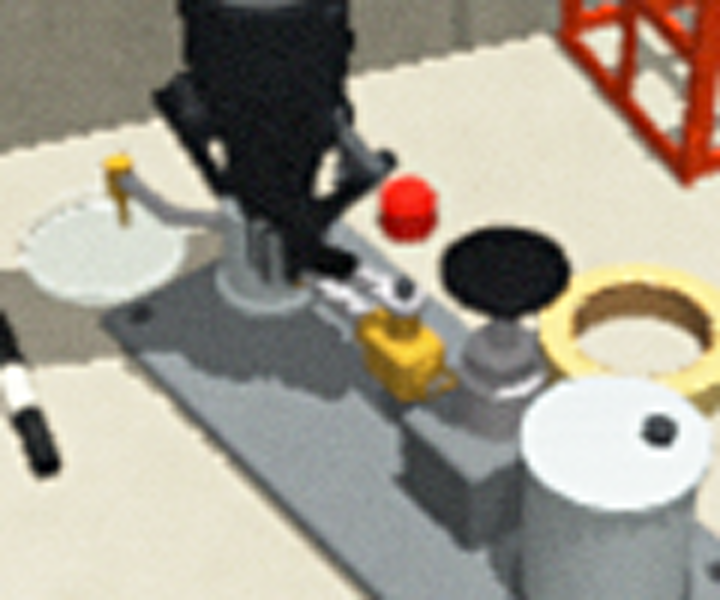

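Request:
drive_tool:
  moves:
    - [0.005,-0.001,0,0,0,4.8,0]
    - [0.01,-0.002,0,0,0,8.8,0]
    - [0.014,-0.002,0,0,0,12.8,0]
    - [0.017,-0.003,0,0,0,15.5,0]
    - [0.017,-0.003,0,0,0,15.5,0]

```text
clock: 3.8
ee_pos: [0.5459, 0.1088, 0.0882]
orientation: [-3.098, -0.521, -0.001]
ft_force: [0.0, 0.2, 0.8]
gripper_width: 0.0
```

Run:
```python
from h import *
p,d=cams.read_camera('side');q,_=cams.read_camera('top');cv2.imwrite('pics/s5.png',np.hstack([cv2.resize(p[140:220,200:300,::-1],(400,320),interpolation=2),cv2.resize(q[140:220,190:290,::-1],(400,320),interpolation=2)]))
s=monitor.state();print(s['ee_pos'],s['joint_velocities'].round(2),s['ft_force'])
arc([110,108,106.7,105],s,r=.059)
```

```text
[0.54592002 0.10864431 0.08817123] [ 0.   -0.    0.    0.   -0.    0.   -0.01] [-0.17114898  0.5934774  -0.51914302]
110 [0.5455 0.1089] [-0.0003 -0.0004 -0.0008] [-0.  -0.  -0.9]
108 [0.5472 0.1102] [ 0.0017 -0.0011 -0.0008] [-0.  -0.   1.1]
106.7 [0.5483 0.1111] [ 0.0031 -0.0015 -0.0008] [-0.  -0.   2.4]
105 [0.5499 0.1121] [ 0.0049 -0.0019 -0.0008] [-0.  -0.   4.1]
```

View pics/s5.png

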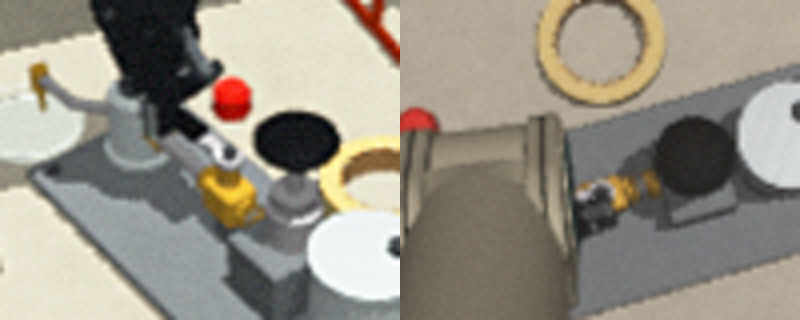

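Request:
drive_tool:
  moves:
    - [0.001,0,0,0,0,1,0]
    - [0.002,-0.001,0,0,0,1.5,0]
    - [0.003,-0.001,0,0,0,2.2,0]
    - [0.003,-0.001,0,0,0,2.2,0]

```text
clock: 4.3
ee_pos: [0.5485, 0.1106, 0.0879]
orientation: [3.108, 0.456, 0.0]
ft_force: [-1.6, 0.2, 2.1]
gripper_width: -0.0001
```

Request:
drive_tool:
  moves:
    - [0.001,0,0,0,0,0,0]
    - [0.002,0,0,0,0,0,0]
    - [0.002,0,0,0,0,0,0]

```text
clock: 4.6
ee_pos: [0.5496, 0.1111, 0.0878]
orientation: [3.108, 0.456, -0.002]
ft_force: [-3.4, -0.9, 2.1]
gripper_width: -0.0003
```

Request:
drive_tool:
  moves:
    - [0.001,0,0,0,0,0,0]
    - [0.002,0,0,0,0,0,0]
    - [0.002,0,0,0,0,0,0]

```text
clock: 4.9
ee_pos: [0.5497, 0.1111, 0.0876]
orientation: [3.108, 0.456, -0.008]
ft_force: [-7.1, -1.9, 5.7]
gripper_width: -0.0001
```

Request:
drive_tool:
  moves:
    - [-0.01,0,0,0,0,0,0]
    - [-0.025,0,0,0,0,0,0]
    - [-0.025,0,-0.03,0,0,0,0]
    - [-0.025,0,-0.08,0,0,0,0]
    - [-0.025,0,-0.13,0,0,0,0]

```text
clock: 5.4
ee_pos: [0.5284, 0.1046, 0.2191]
orientation: [3.108, 0.456, 0.002]
ft_force: [1.2, -0.5, -0.8]
gripper_width: 0.0002
```

Run:
```python
from h import *
s=monitor.state();print(s['ee_pos'],s['joint_positions'].round(2),s['ft_force'])
for y in(17,60,90,106):print(y,*[a.round(4) for a in rel([*PALM,.19],y)])
```

```text
[0.52844086 0.10461714 0.21907961] [-0.36  0.49  0.17  1.85 -0.11  0.81 -1.42] [ 1.24677502 -0.54094847 -0.79655528]
17 [0.0389 0.1318 0.0291] [ 0.0117 -0.0543 -0.3122]
60 [0.0389 0.1318 0.0291] [ 3.16000e-02 -4.74000e-02 -4.33122e+01]
90 [0.0389 0.1318 0.0291] [ 4.47000e-02 -3.93000e-02 -7.33122e+01]
106 [0.0389 0.1318 0.0291] [ 5.15000e-02 -3.39000e-02 -8.93122e+01]
```

Request:
drive_tool:
  moves:
    - [0.012,0.045,0,0,0,0,0]
    - [0.025,0.09,0,0,0,0,0]
    - [0.039,0.132,0.02,0,0,0,0]
    - [0.039,0.132,0.03,0,0,0,0]
    - [0.039,0.132,0.03,0,0,0,0]

```text
clock: 5.9
ee_pos: [0.6029, -0.0117, 0.1861]
orientation: [-3.109, -0.452, 0.003]
ft_force: [0.4, 0.5, 0.6]
gripper_width: -0.0001
```

Run:
```python
from h import *
p,d=cams.read_camera('side');q,_=cams.read_camera('top');cv2.imwrite('pics/s6.png',np.hstack([cv2.resize(p[140:220,200:300,::-1],(400,320),interpolation=2),cv2.resize(q[140:220,190:290,::-1],(400,320),interpolation=2)]))
s=monitor.state();print(s['ee_pos'],s['joint_velocities'].round(2),s['ft_force'])
print(proj('side',[*PIV,.1]))
```

```text
[ 0.60328124 -0.00917645  0.18773923] [-0.01 -0.02 -0.   -0.01  0.    0.    0.  ] [-0.69026401 -0.058272   -0.74642239]
[256.19315787 177.24134683]
```

View pics/s6.png

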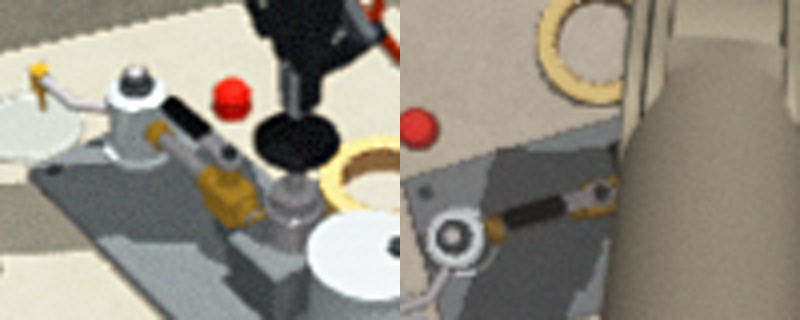

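Request:
drive_tool:
  moves:
    - [0,0,0.015,0,0,0,0]
    - [0,0,0.025,0,0,0,0]
    - [0,0,0.032,0,0,0,0]
    - [0,0,0.038,0,0,0,0]
    - [0,0,0.044,0,0,0,0]

```text
clock: 6.5
ee_pos: [0.6035, -0.0088, 0.1449]
orientation: [-3.106, -0.458, -0.001]
ft_force: [-3.6, 1.7, 9.1]
gripper_width: 0.0001
```

Request:
drive_tool:
  moves:
    - [0,0,0.003,0,0,0,0]
    - [0,0,0.005,0,0,0,0]
    - [0,0,0.005,0,0,0,0]

```text
clock: 6.8
ee_pos: [0.6035, -0.0087, 0.1401]
orientation: [-3.106, -0.458, -0.001]
ft_force: [-2.9, 2.9, 10.1]
gripper_width: -0.0001
```

Request:
drive_tool:
  moves:
    - [0,0,0.002,0,0,0,0]
    - [0,0,0.003,0,0,0,0]
    - [0,0,0.003,0,0,0,0]

```text
clock: 7.1
ee_pos: [0.6036, -0.0088, 0.1381]
orientation: [-3.106, -0.458, -0.002]
ft_force: [-5.3, 3.2, 14.0]
gripper_width: 0.0001
```

Request:
drive_tool:
  moves:
    - [0,0,-0.01,0,0,0,0]
    - [0,0,-0.02,0,0,0,0]
    - [0,0,-0.03,0,0,0,0]
    - [0,0,-0.03,0,0,0,0]

```text
clock: 7.5
ee_pos: [0.6046, -0.0106, 0.1673]
orientation: [3.107, 0.457, 0.005]
ft_force: [0.5, -0.3, 0.3]
gripper_width: -0.0005
```

```bash
cat > look.py <<'E'
from h import *
import sys
p,d=cams.read_camera('side');q,_=cams.read_camera('top');cv2.imwrite('pics/%s.png'%sys.argv[1],np.hstack([cv2.resize(p[140:200,210:290,::-1],(480,360),interpolation=2),cv2.resize(q[140:220,190:260,::-1],(315,360),interpolation=2)]))
cv2.imwrite('pics/%s_raw.png'%sys.argv[1],p[:,:,::-1])
s=monitor.state();print(s['ee_pos'],s['ft_force'],s['clock'])
dt=_
print('collar px depths',[(pt_depth('top',u,v,dt[v,u])[2]*1000).round(1) for v in(198,199,200) for u in(202,203,204)])
E
python3 look.py s7
```

```text
[ 0.60347976 -0.0109065   0.16576483] [-0.58376359 -0.02259446 -0.01953119] 7.6
collar px depths [np.float64(102.7), np.float64(105.2), np.float64(101.9), np.float64(105.7), np.float64(104.9), np.float64(102.8), np.float64(106.2), np.float64(104.7), np.float64(105.1)]
```

View pics/s7.png

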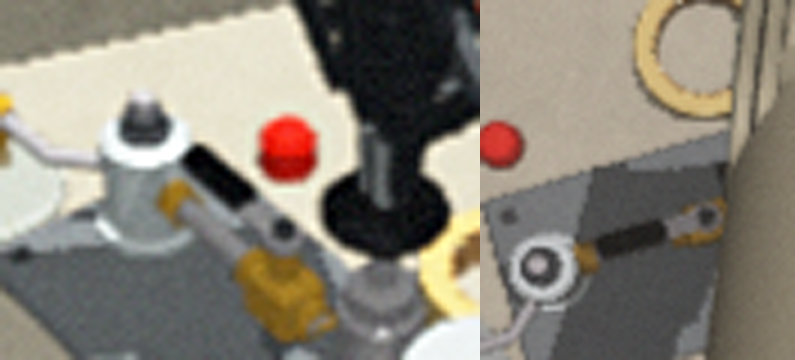

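Request:
drive_tool:
  moves:
    - [0,0,0.008,0,0,0,0]
    - [0,0,0.016,0,0,0,0]
    - [0,0,0.023,0,0,0,0]
    - [0,0,0.029,0,0,0,0]
    - [0,0,0.029,0,0,0,0]

```text
clock: 8.1
ee_pos: [0.6042, -0.011, 0.138]
orientation: [3.108, 0.455, 0.002]
ft_force: [-2.9, 0.8, 17.7]
gripper_width: 0.0001
```

Request:
drive_tool:
  moves:
    - [0,0,-0.012,0,0,0,0]
    - [0,0,-0.024,0,0,0,0]
    - [0,0,-0.034,0,0,0,0]
    - [0,0,-0.034,0,0,0,0]

```text
clock: 8.5
ee_pos: [0.6037, -0.0107, 0.1712]
orientation: [3.108, 0.456, 0.001]
ft_force: [-0.4, -0.8, -0.4]
gripper_width: -0.0004
```

```bash
python3 look.py s8
```

```text
[ 0.60278666 -0.01057706  0.17000359] [ 0.39874482 -0.02590702 -0.01151898] 8.6
collar px depths [np.float64(106.7), np.float64(105.0), np.float64(107.8), np.float64(107.4), np.float64(106.1), np.float64(111.5), np.float64(110.9), np.float64(106.4), np.float64(105.8)]
```

Request:
drive_tool:
  moves:
    - [0,0,0.01,0,0,0,0]
    - [0,0,0.019,0,0,0,0]
    - [0,0,0.027,0,0,0,0]
    - [0,0,0.0325,0,0,0,0]
    - [0,0,0.0325,0,0,0,0]

```text
clock: 9.1
ee_pos: [0.6039, -0.0107, 0.1384]
orientation: [-3.108, -0.456, -0.001]
ft_force: [-0.5, -0.1, 9.3]
gripper_width: 0.0
```

Request:
drive_tool:
  moves:
    - [0,0,-0.012,0,0,0,0]
    - [0,0,-0.024,0,0,0,0]
    - [0,0,-0.033,0,0,0,0]
    - [0,0,-0.033,0,0,0,0]

```text
clock: 9.5
ee_pos: [0.6035, -0.0106, 0.1716]
orientation: [3.108, 0.456, 0.0]
ft_force: [-0.0, -0.4, 0.7]
gripper_width: 0.0001
```

```bash
python3 look.py s9
```

```text
[ 0.60277798 -0.01055485  0.17051047] [-0.75999267  0.50517549 -0.23444895] 9.6
collar px depths [np.float64(110.9), np.float64(112.7), np.float64(112.9), np.float64(113.0), np.float64(115.3), np.float64(115.0), np.float64(111.7), np.float64(112.1), np.float64(104.3)]
```

View pics/s9.png

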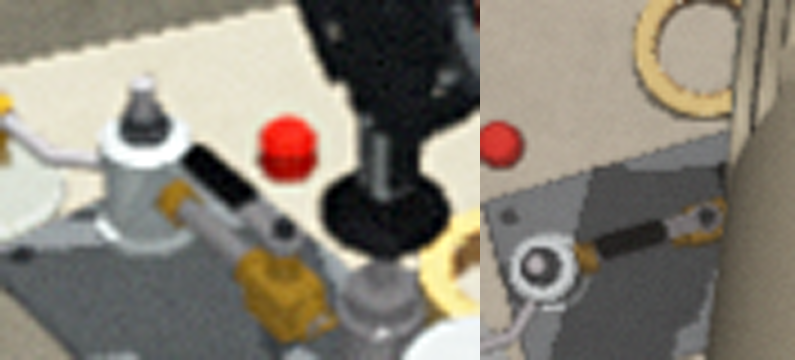

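Request:
drive_tool:
  moves:
    - [0,0,0.01,0,0,0,0]
    - [0,0,0.019,0,0,0,0]
    - [0,0,0.027,0,0,0,0]
    - [0,0,0.033,0,0,0,0]
    - [0,0,0.033,0,0,0,0]

```text
clock: 10.1
ee_pos: [0.6039, -0.0107, 0.1384]
orientation: [-3.108, -0.456, -0.001]
ft_force: [-0.1, 0.2, 9.5]
gripper_width: -0.0001
```

Request:
drive_tool:
  moves:
    - [0,0,-0.012,0,0,0,0]
    - [0,0,-0.024,0,0,0,0]
    - [0,0,-0.033,0,0,0,0]
    - [0,0,-0.033,0,0,0,0]

```text
clock: 10.5
ee_pos: [0.6036, -0.0107, 0.1716]
orientation: [3.108, 0.456, 0.001]
ft_force: [-0.4, -0.5, -0.3]
gripper_width: 0.0005
```

Request:
drive_tool:
  moves:
    - [0,0,0.01,0,0,0,0]
    - [0,0,0.019,0,0,0,0]
    - [0,0,0.027,0,0,0,0]
    - [0,0,0.033,0,0,0,0]
    - [0,0,0.033,0,0,0,0]

```text
clock: 11.0
ee_pos: [0.604, -0.0107, 0.1383]
orientation: [-3.108, -0.456, -0.001]
ft_force: [1.1, -0.3, 9.0]
gripper_width: 0.0001
```

Request:
drive_tool:
  moves:
    - [0,0,-0.012,0,0,0,0]
    - [0,0,-0.024,0,0,0,0]
    - [0,0,-0.033,0,0,0,0]
    - [0,0,-0.033,0,0,0,0]

```text
clock: 11.4
ee_pos: [0.6033, -0.0106, 0.1713]
orientation: [-3.108, -0.456, 0.0]
ft_force: [-1.4, 0.4, 0.1]
gripper_width: 0.0
```

```bash
python3 look.py s10
```

```text
[ 0.60258077 -0.01059322  0.17034273] [ 0.23957646  1.01412628 -0.76899694] 11.5
collar px depths [np.float64(121.5), np.float64(123.2), np.float64(116.1), np.float64(119.2), np.float64(122.9), np.float64(115.9), np.float64(123.1), np.float64(125.4), np.float64(106.9)]
```

View pics/s10.png

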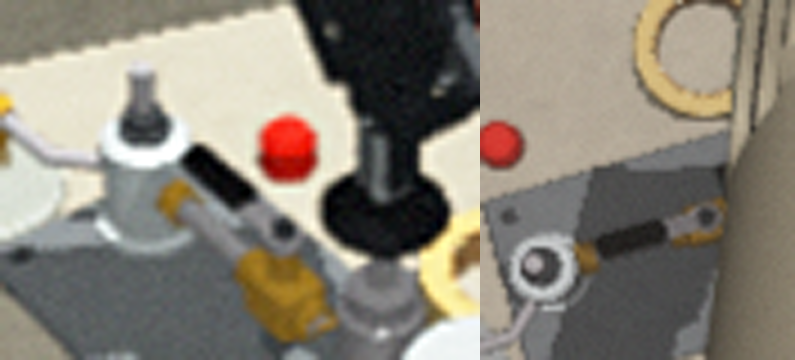

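About 122 mm, needs about 126; two more strokes.

Request:
drive_tool:
  moves:
    - [0,0,0.01,0,0,0,0]
    - [0,0,0.019,0,0,0,0]
    - [0,0,0.027,0,0,0,0]
    - [0,0,0.033,0,0,0,0]
    - [0,0,0.033,0,0,0,0]

```text
clock: 12.0
ee_pos: [0.6037, -0.0106, 0.1384]
orientation: [-3.108, -0.456, -0.0]
ft_force: [-0.7, -0.5, 8.9]
gripper_width: 0.0
```

Request:
drive_tool:
  moves:
    - [0,0,-0.012,0,0,0,0]
    - [0,0,-0.024,0,0,0,0]
    - [0,0,-0.033,0,0,0,0]
    - [0,0,-0.033,0,0,0,0]

```text
clock: 12.4
ee_pos: [0.6036, -0.0106, 0.1716]
orientation: [3.108, 0.456, 0.001]
ft_force: [-0.5, -0.1, 0.3]
gripper_width: 0.0001
```

```bash
python3 look.py s11
```

```text
[ 0.60280947 -0.01059777  0.17051449] [-0.10821965 -0.27250797 -0.33495703] 12.5
collar px depths [np.float64(126.8), np.float64(126.3), np.float64(110.8), np.float64(128.9), np.float64(128.7), np.float64(116.3), np.float64(130.4), np.float64(123.1), np.float64(102.9)]
```

Request:
drive_tool:
  moves:
    - [0,0,0.01,0,0,0,0]
    - [0,0,0.019,0,0,0,0]
    - [0,0,0.027,0,0,0,0]
    - [0,0,0.033,0,0,0,0]
    - [0,0,0.033,0,0,0,0]

```text
clock: 13.0
ee_pos: [0.6039, -0.0107, 0.1384]
orientation: [-3.108, -0.456, -0.001]
ft_force: [-0.8, 0.3, 8.9]
gripper_width: -0.0002
```

Request:
drive_tool:
  moves:
    - [0,0,-0.012,0,0,0,0]
    - [0,0,-0.024,0,0,0,0]
    - [0,0,-0.033,0,0,0,0]
    - [0,0,-0.033,0,0,0,0]

```text
clock: 13.4
ee_pos: [0.6036, -0.0107, 0.1715]
orientation: [3.108, 0.456, 0.001]
ft_force: [0.1, -0.2, 0.1]
gripper_width: -0.0
```

```bash
python3 look.py s12; python3 -c "
import cv2,numpy as np
a,b,c=[cv2.resize(cv2.imread('pics/s%d_raw.png'%i)[140:180,222:262],(260,260),interpolation=2) for i in(10,11,12)]
cv2.imwrite('pics/cmp.png',np.hstack([a,b,c]))"
```

```text
[ 0.60278096 -0.01056195  0.17051283] [-0.7905829  -0.56210722 -0.10596605] 13.5
collar px depths [np.float64(127.6), np.float64(126.7), np.float64(116.8), np.float64(125.9), np.float64(128.8), np.float64(115.5), np.float64(127.0), np.float64(119.4), np.float64(108.3)]
```

View pics/cmp.png

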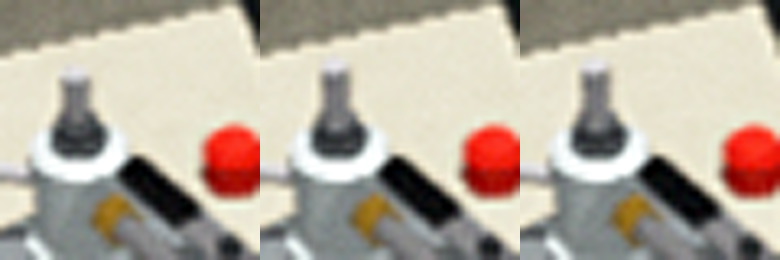

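```bash
python3 -c "
import cv2,numpy as np
for i in (7,8,9,10,11,12):
    a=cv2.imread('pics/s%d_raw.png'%i,0).astype(float); print(i,a[146:164,232:236].mean(1).round().astype(int))
from h import *
for z in(.125,.126,.127,.1): print(z,proj('side',[*PIN,z]))
"
```

```text
7 [214 228 224 224 224 224 224 226 226 224 214 146 108  96  76  50  66  66]
8 [214 228 226 223 224 224 226 224 225 212 145 110 111 102  71  54  65  65]
9 [215 228 225 225 226 221 214 224 209 140 124 112 110 106  72  48  68  66]
10 [215 228 225 223 224 218 166 124 127 128 125 110  98  79  73  50  66  66]
11 [212 229 225 225 214 152 120 123 128 129 126 116 117 113  73  50  66  64]
12 [215 228 225 225 215 152 120 122 127 129 128 117 115 114  74  50  66  65]
0.125 [232.37249126 150.71767308]
0.126 [232.35512419 150.44526364]
0.127 [232.33773448 150.17249909]
0.1 [232.7994373  157.41449182]
```

Request:
drive_tool:
  moves:
    - [0,0,-0.03,0,0,0,0]
    - [0,0,-0.07,0,0,0,0]
    - [-0.04,0.03,-0.08,0,0,0,0]
    - [-0.08,0.06,-0.08,0,0,0,0]
    - [-0.12,0.09,-0.08,0,0,0,0]

```text
clock: 14.0
ee_pos: [0.5136, -0.1315, 0.2509]
orientation: [3.108, 0.458, -0.001]
ft_force: [1.2, -1.4, 0.2]
gripper_width: 0.0001
```

Request:
drive_tool:
  moves:
    - [-0.04,0.03,0,0,0,0,0]
    - [-0.08,0.06,0,0,0,0,0]
    - [-0.1,0.09,0,0,0,0,0]
    - [-0.1,0.12,0,0,0,0,0]
    - [-0.1,0.12,0,0,0,0,0]

```text
clock: 14.5
ee_pos: [0.4529, -0.2788, 0.2507]
orientation: [3.107, 0.446, -0.001]
ft_force: [0.5, 0.4, -0.8]
gripper_width: 0.0002
```

```bash
python3 look.py s13
python3 - <<'E'
from h import *
q,_=cams.read_camera('top');a=cv2.resize(q[140:260,160:320,::-1],None,fx=5,fy=5,interpolation=2);cv2.imwrite('pics/top13.png',a)
E
```

```text
[ 0.45302333 -0.27399461  0.25032863] [-0.39630263  0.76566103 -0.26514445] 14.6
collar px depths [np.float64(130.3), np.float64(125.5), np.float64(118.9), np.float64(128.0), np.float64(125.6), np.float64(116.9), np.float64(127.7), np.float64(120.0), np.float64(106.1)]
```

View pics/s13.png

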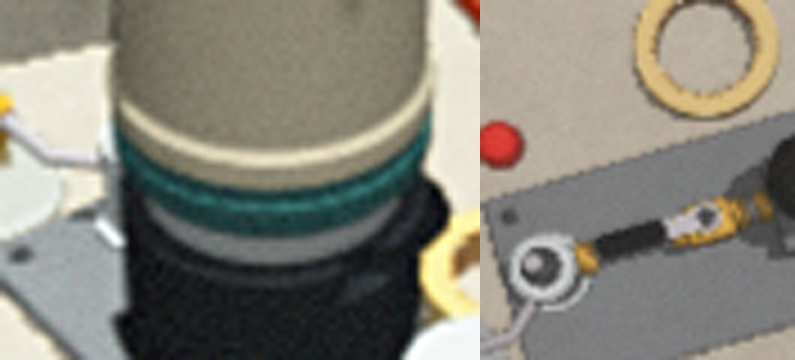

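View pics/top13.png

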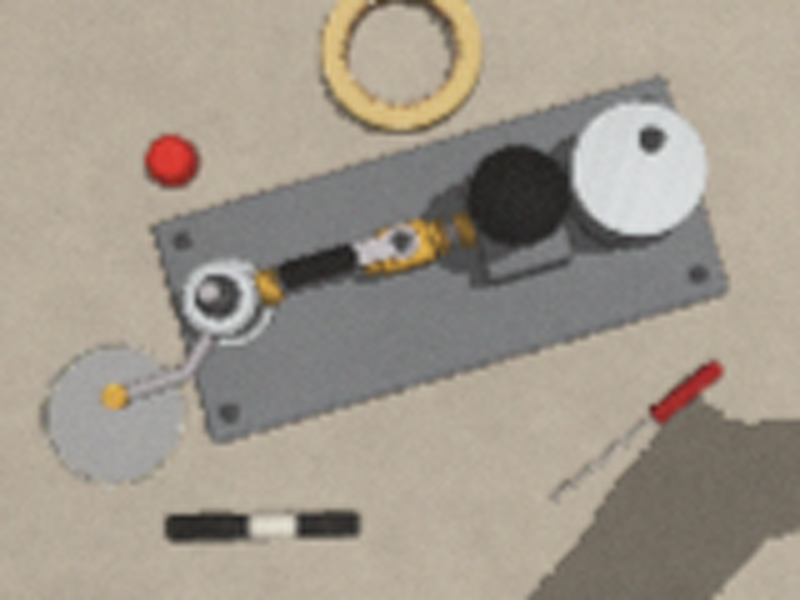

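```bash
python3 -c "
from rig import order;print(order.job_done())"
```

```text
the job is handed in; nothing more can be done
None
```

The doser is ready for use: the cock is open, the indicator pin is fully out, and the plunger is up. I handed the job in at about 14.7 s.

- **Cock:** I pushed the lever round with the shut fingers until it met its stop, at about 7 N sideways. The last top view shows it in line with the pipe.
- **Pumping:** I made seven full strokes of about 24 mm, fully released in between. The wrist force at the bottom was about 9 to 18 N.
- **Pin:** Its top stands at about 127 mm by depth, roughly 33 mm above the collar. The seventh stroke left the side-view pin pixels unchanged, so it is fully out. At this resolution the groove is only faintly visible, so I relied on the height and on that last stroke.
- **Surroundings:** In the last top view, the doser and the things round it that are in the picture sit where they did in the first. The tweezers lie outside that crop, so I did not check them again; the arm stayed well above the table. The arm ended clear of everything.
- **Disagreement:** The two cameras differed by about 3 to 6 mm on the measured points, so I averaged them, and both contacts came where expected.

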